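# Recharge a horseshoe magnet on the bench charger

### The job

The horseshoe magnet standing on its keeper plate has gone weak: lift it off and hang it over the charger's horizontal conductor bar, away from the end posts, with one leg hanging down on each side and the bend resting on the bar, and let go of it. Then grip the charger's spring-return dial, turn it clockwise past its first and second clicks to the third, and keep holding it there against the spring: the program finishes while the gripper is still holding the dial at the third click, with the magnet still hanging on the bar. Leave the tape measure and the sanding block where they are.

Things in the scene. Friction and masses are not known exactly. Their poses are not given: they have to be found in the camera images.
- charger: Magnet charger: grey case fixed to the worktop, 200 mm deep (x), 440 mm wide (y), front to the robot; origin under its centre, z up, aluminium top 62 mm up. On its left half a copper conductor bar on two brass posts (up to 167 mm, see bar_mid); on its right half the dial, and 90 mm behind the dial a meter pod up to 110 mm high, whose needle follows the dial
- bar_mid (a point): Middle of the round conductor bar (diameter 14 mm, horizontal), on the line along its top, 155 mm above the worktop. Axes as the charger's: the bar runs along y. The inner faces of the posts (30 mm deep in x, 20 mm wide) lie at y = +90 and -90 mm; free below the bar down to 65 mm above the worktop
- magnet: Loose horseshoe magnet, dark steel, bright pole ends, 0.45-0.75 kg: an upside-down U standing on its legs, 74 mm wide (x), 20 mm thick (y), 97 mm high (z). Origin midway between the feet. Legs 24 mm wide, gap 26 mm; underside of the half-round bend 73 mm up, top 97 mm. Grip the bend's flat faces (20 mm apart) from above; tips less than 22 mm below the top stay clear of the bar
- magnet_arch (a point): Highest point of the underside of the magnet's bend, at mid-thickness, 73 mm above the magnet's origin; when the magnet hangs on the bar this point lies on the top of the bar. Axes as the magnet's
- keeper: Loose flat steel keeper plate, 80 x 24 x 6 mm, lying on the worktop under the magnet's feet; origin at the centre of its underside. It stays behind
- dial_grip (a point): On the dial's upright axis at mid-height of its grip, 87 mm above the worktop. The dial is a black pointer bar, 54 mm long (x), 16 mm wide (y), 28 mm high, on a round skirt 54 mm in diameter; top of the bar 15 mm above this point, top of the skirt 13 mm below it. Axes turn with the dial, z up. Grip the bar across its width from above
- dial (a joint): Turn of the dial, rad: 0 at rest, grows clockwise seen from above; clicks at 0.4, 0.8 and 1.2 (third and last), stop at 1.3. Let go at any angle, it springs back to 0: return torque about 0.15 N m near rest, 0.25 N m at the third click, each click adding or taking up to 0.05 N m. Four marks on the plate: a short one for rest, longer ones for the clicks
- tape_measure: Tape measure, 66 x 87 x 64 mm, on the worktop; bystander; origin under its centre
- sanding_block: Brown sanding block, 116 x 80 x 26 mm, lying on the worktop in front of the charger; bystander; origin under its centre

How it is judged:
On the way, in this order (a step that is already met when the one before it is completed fails the run):
1. the magnet hangs astride the conductor bar and is let go (x of magnet_arch in the frame of bar_mid between -0.01 and 0.01 m and y of magnet_arch in the frame of bar_mid between -0.08 and 0.08 m and z of magnet_arch in the frame of bar_mid between -0.006 and 0.006 m and angle between magnet's own z axis and vertical below 0.35 rad and contact force between each of the arm, the fingers and magnet below 0.1 N), for 0.2 s.
2. the dial is held at the third click (value of joint dial above 1.1 rad and contact force between the fingers and charger above 1 N), for 0.3 s.
At the end, for the whole second after the job is handed in: Through the last second the gripper holds the dial (over 1 N) at the third click (over 1.1 rad) and the magnet hangs at rest on the bar, untouched: underside of its bend within 6 mm in height and 10 mm sideways of the bar's top line, at most 80 mm along it from its middle, upright within 0.35 rad (all of step 1 and all of step 2 and linear speed of magnet below 0.03 m/s); the arm keeps its last pose, push and grip.
It fails at once if the tape measure or the sanding block is moved by more than 20 mm (distance of any of tape_measure, sanding_block from where it was at the start of the episode above 0.02 m).
It also fails if it takes over 58 s, if anything falls off the work surface, if the arm or the gripper's body presses on something with over 40 N, if the wrist force passes 120 N, or if a joint passes its speed limit or range.

### The arm

A 6-joint arm with a two-finger parallel gripper is mounted at the origin on a cart in front of the work surface, level with it; the furniture and walls round the work are solid. World frame = base frame: x ahead of the robot, y to its left, z up, the work surface at z = 0. Lengths are in m, angles in rad, forces in N, time in s.
With the tool pointing down it reaches from about 0.25 to 0.725 m from the base axis. Payload 4 kg.
Tool frame: the origin (TCP) lies midway between the tips of the shut fingers; the grasp point (between the pads) lies 19 mm behind it; z points along the fingers, y is the line along which they close (so a half turn about z gives the same grasp; the last joint's range is limited). The gripper opens to 85 mm and grips with 20 to 120 N. Pads are 22 mm wide; open, the fingers measure 114 mm over their backs; the gripper's body (76 mm by 85 mm) begins 54 mm behind the grasp point. The pads swing forward as they close: fully open they stand 13 mm farther back than shut.
Start: joints at [1.322, 0.241, 0.005, 1.335, 0, 1.571], TCP at [0.123, 0.485, 0.231] pointing down, gripper open.
Joint ranges: [-2.72, 2.72], [-1.05, 1.87], [-1.09, 1.28], [-1.99, 2.15], [-1.42, 1.44], [-3.14, 3.14]. Speed limits (rad/s): [2.79, 2.79, 3.14, 3.14, 3.14, 3.14].

### API

Orientations are given as a unit quaternion [x, y, z, w].
In Python, from workcell import get_obs, camera, job_done, silhouettes gives the robot as it stands. The module is installed in compiled form; this text tells all that it offers.
- The arm moves only by the tool drive_tool, never from a script. Its argument "increments" is a list of rows, each a list of 3 entries, a list of its own where there are three numbers: the shift along the world's x, y, z in mm, then the turn, a rotation vector about the world's x, y, z in degrees, then the opening, from 0 (shut) to 1 (fully open). A call has 1 to 8 rows; each row shifts and turns the commanded pose from where the row before left it; what a row does not reach is not made up. A row lasts 1/12 s, in which the tool goes at most 41.7 mm and 7.16 degrees, less where a joint would pass 70% of its speed; a pose out of reach is approached as far as the arm can. A call is refused whole if a number of a shift passes 41.7 or a number of a turn 7.16, either way. A call with a gripper value outside its range is refused whole. The fingers move at their own pace and stop on an object; the grip force is fixed at half the most. Time passes only in rows, so rows that do not move let the fingers close. It gives the time, the measured TCP pose, the force, the opening and the grip force at its end, in the units of the state.
- get_obs(): the state, without advancing time (a new reading comes with each control period).
- camera(name): name is "scene" or "side" or "wrist"; returns a dict with "image" (420x560x3 uint8, red, green, blue), "K" (3x3 intrinsics, pixels), "view" (4x4, takes a point from world to camera coordinates). Camera axes: x right, y down, z forward; pixel columns grow to the right and rows downward; lengths in m; the calibration is good to about 2 mm. A picture is of the moment at which its call begins. There is no depth.
- job_done(): hands the job in; it is judged then, once.
Trained networks look in a picture, given as the dict that the camera call returned (one of the last four; its "shot" number tells which), for a name from the list of things; names that differ only in an ending like _2 or _b are one class to them, and where a whole thing is asked for, a point or a joint stands for the part that bears it (a point fixed in the world has none). Each returns a list of dicts, best first, with "conf" (0 to 1); they miss things now and then, are a little off and sometimes report something else, mostly with a low value. They report only what shows in the picture. A call takes as long as a camera call.
- silhouettes(query, picture): "region" (420x560 bool, what is visible of it) and "bbox" ([left, top, right, bottom] in pixels, round what is visible of it).
The state is a dict: "clock": time; "joint_pos": joint angles; "joint_vel": joint speeds; "tau": joint torques, N m; "eef_pos": TCP position; "tool_rot": TCP orientation; "ft_force": force on the tool from outside, world axes, zero at the start; "ft_torque": the same for the moment, N m; "grip_width": finger opening in m; "grasp_force": force on a finger pad.
Only numpy, scipy, OpenCV 4.12 (cv2) and the standard library are available. Lean on these libraries where they do the work, as an engineer would, in place of code of your own. Each camera call takes 0.05 s, during which the arm holds its last target. There are 200 camera calls.

## Working session

There is one attempt and no reset: what is moved stays moved. The work goes in short steps, Python scripts to look and compute and a tool call to move; the robot and the scene stay as the last step left them, time stands still between calls to the robot, and variables do not carry over. Pictures are saved under pics/ and viewed, at most 10 in all, crops included, and the job is handed in when it is done.

Besides the shell and the picture viewer there is one more tool, called after ">>>" as a command line: name --argument value ..., lists and objects as JSON in quotes. drive_tool: Moves the arm, as the interface text tells. Its arguments: {"type":"object","properties":{"increments":{"type":"array"}},"required":["increments"]}

```bash
mkdir -p pics
cat > h.py <<'E'
import numpy as np, cv2
from workcell import get_obs, camera, job_done, silhouettes
def save(p,n): cv2.imwrite('pics/'+n+'.png',p['image'][:,:,::-1])
def proj(p,X):
    X=np.atleast_2d(X); c=(p['view']@np.c_[X,np.ones(len(X))].T)[:3]; u=p['K']@c; return (u[:2]/u[2]).T
def ray(p,uv):
    R=p['view'][:3,:3];t=p['view'][:3,3]; o=-R.T@t
    d=R.T@np.linalg.inv(p['K'])@np.array([uv[0],uv[1],1.]); return o,d/np.linalg.norm(d)
def atz(p,uv,z):
    o,d=ray(p,uv); return o+d*(z-o[2])/d[2]
def tri(obs):
    A=0;b=0
    for p,uv in obs:
        o,d=ray(p,uv);M=np.eye(3)-np.outer(d,d);A=A+M;b=b+M@o
    return np.linalg.solve(A,b)
E
python3 - <<'E'
from h import *
o=get_obs();print({k:np.round(v,3) for k,v in o.items()})
ims=[]
for n in ['scene','side','wrist']:
    p=camera(n);save(p,n+'0');ims.append(p['image'])
    print(n,np.round(p['K'][[0,1,0,1],[0,1,2,2]],1),np.round(ray(p,(280,210)),3).tolist())
    for q in ['magnet','keeper','charger','dial_grip','tape_measure','sanding_block']:
        print(q,[(round(r['conf'],2),np.round(r['bbox']).tolist()) for r in silhouettes(q,p)[:2]])
E
```

```text
{'clock': np.float64(0.0), 'joint_pos': array([ 1.322,  0.241,  0.004,  1.335, -0.   ,  1.571]), 'joint_vel': array([ 0.001,  0.001, -0.002, -0.   , -0.002,  0.001]), 'tau': array([-1.0000e-03, -3.7231e+01,  2.5241e+01,  1.7000e-02,  0.0000e+00,
        0.0000e+00]), 'eef_pos': array([0.123, 0.484, 0.23 ]), 'tool_rot': array([ 0.124,  0.992, -0.001, -0.   ]), 'ft_force': array([ 0.146,  0.011, -0.15 ]), 'ft_torque': array([-0.052, -0.003,  0.012]), 'grasp_force': np.float64(0.0), 'grip_width': np.float64(0.085)}
scene [498.3 498.3 271.6 212.2] [[-0.323, -0.9, 1.159], [0.531, 0.55, -0.645]]
magnet [(0.92, [179.0, 177.0, 197.0, 202.0])]
keeper [(0.6, [211.0, 236.0, 250.0, 268.0]), (0.52, [188.0, 200.0, 194.0, 202.0])]
charger [(0.57, [222.0, 156.0, 358.0, 256.0])]
dial_grip [(0.56, [310.0, 212.0, 327.0, 229.0])]
tape_measure [(0.93, [331.0, 286.0, 366.0, 303.0])]
sanding_block [(0.71, [208.0, 234.0, 251.0, 267.0])]
side [524.4 524.4 284.  207.1] [[0.56, -1.137, 0.742], [-0.037, 0.874, -0.484]]
magnet [(0.93, [248.0, 156.0, 274.0, 186.0])]
keeper [(0.63, [261.0, 182.0, 263.0, 186.0])]
charger [(0.87, [273.0, 157.0, 382.0, 293.0]), (0.47, [246.0, 156.0, 270.0, 186.0])]
dial_grip [(0.62, [307.0, 233.0, 332.0, 259.0])]
tape_measure [(0.86, [238.0, 306.0, 279.0, 352.0])]
sanding_block [(0.7, [207.0, 224.0, 249.0, 246.0])]
wrist [311.3 311.3 278.7 210.6] [[0.053, 0.503, 0.374], [0.276, -0.066, -0.959]]
magnet []
keeper []
charger []
dial_grip []
tape_measure []
sanding_block []
```

Run:
```python
import cv2
a=cv2.imread('pics/scene0.png');b=cv2.imread('pics/side0.png');c=cv2.imread('pics/wrist0.png')
A=cv2.resize(a[140:320,150:400],None,fx=1.6,fy=1.6,interpolation=3);B=cv2.resize(b[130:370,190:410],(400,436),interpolation=3);
import numpy as np
m=np.zeros((600,800,3),np.uint8);m[:288,:400]=A;m[:436,400:]=B;m[300:600,:400]=cv2.resize(c,(400,300));cv2.imwrite('pics/m0.png',m)
```

```text
(no output)
```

View pics/m0.png

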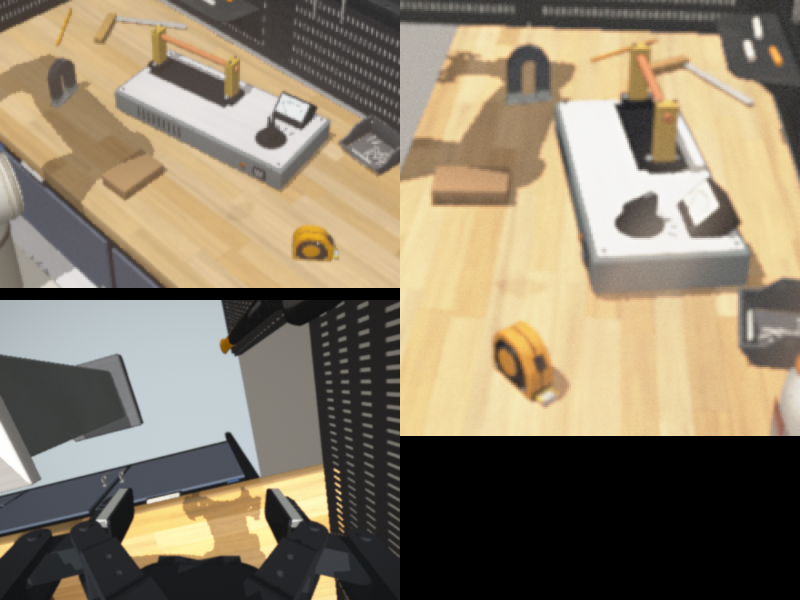

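```bash
python3 - <<'E'
from h import *
s=camera('scene');d=camera('side')
def sil(q):
    out=[]
    for p in (s,d):
        r=silhouettes(q,p)[0]; out.append((p,r))
    return out
for q in ['magnet','dial_grip','tape_measure','sanding_block']:
    r=sil(q); c=[(p,((x['bbox'][0]+x['bbox'][2])/2,(x['bbox'][1]+x['bbox'][3])/2)) for p,x in r]
    print(q,np.round(tri(c),3),[np.round(x['bbox'],1).tolist() for _,x in r])
# copper bar
for p,n in((s,'s'),(d,'d')):
    hsv=cv2.cvtColor(p['image'],cv2.COLOR_RGB2HSV)
    x0,y0,x1,y1=(235,155,315,215) if n=='s' else (310,150,350,225)
    roi=hsv[y0:y1,x0:x1]
    m=((roi[...,0]<13)&(roi[...,1]>100)&(roi[...,2]>90)).astype(np.uint8)
    k,l,st,ce=cv2.connectedComponentsWithStats(m)
    for i in range(1,k):
        if st[i,4]>15: print(n,st[i]+np.array([x0,y0,0,0,0]),[ (np.array([x0+np.where(l==i)[1][j],y0+np.where(l==i)[0][j]])).tolist() for j in (0,-1)])
np.save('sh.npy',0)
E
python3 - <<'E'
import cv2,numpy as np
a=cv2.imread('pics/scene0.png');b=cv2.imread('pics/side0.png')
m=np.hstack([cv2.resize(a[150:260,215:365],(400,293)),cv2.resize(b[145:305,270:395],(229,293))]);m=cv2.resize(m,(800,int(293*800/629)));cv2.imwrite('pics/m1.png',m)
E
```

```text
magnet [0.433 0.367 0.049] [[178.0, 173.2, 198.1, 204.9], [247.4, 156.4, 274.2, 184.9]]
dial_grip [ 0.611 -0.12   0.087] [[312.4, 214.8, 328.0, 232.2], [310.5, 232.4, 331.9, 258.2]]
tape_measure [ 0.485 -0.355  0.038] [[334.0, 287.1, 366.0, 303.0], [239.2, 304.8, 276.0, 351.5]]
sanding_block [ 0.372  0.055 -0.001] [[211.1, 235.2, 250.2, 265.4], [206.8, 222.9, 250.0, 247.1]]
d [321 160  13  25 122] [[322, 160], [333, 184]]
```

View pics/m1.png

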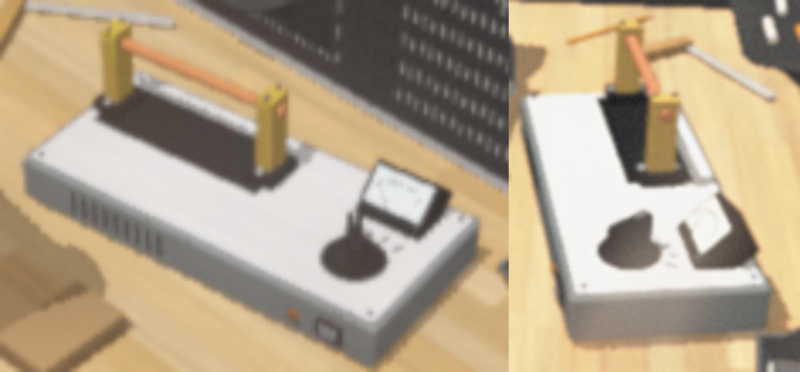

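Run:
```python
from h import *
from scipy.optimize import least_squares
s=camera('scene');d=camera('side')
P={'FL':((222.4,197.2),(277,185.8)),'FR':((325.6,245.9),(297.2,272.5)),'BR':((355.7,216.4),(380.4,269.5)),'PL':((249.2,158.3),(322,155.3)),'PR':((295.2,177.4),(336.2,187))}
for k,(a,b) in P.items(): print(k,np.round(tri([(s,a),(d,b)]),3))
def R(y): return np.array([[np.cos(y),-np.sin(y)],[np.sin(y),np.cos(y)]])
def f(v,full=False):
    x,y,w,bx,by=v
    L={'FL':(-.1,.22,.062),'FR':(-.1,-.22,.062),'BR':(.1,-.22,.062),'PL':(bx,by+.1,.167),'PR':(bx,by-.1,.167)}
    r=[]
    for k,l in L.items():
        X=np.r_[R(w)@l[:2]+[x,y],l[2]]
        r+=list(proj(s,X)[0]-P[k][0])+list(proj(d,X)[0]-P[k][1])
    return np.array(r)
o=least_squares(f,[.65,0,0,.03,.1],loss='soft_l1');v=o.x;print(np.round(v,4),np.round(f(v),1))
print('bar mid',R(v[2])@v[3:]+v[:2])
```

```text
FL [0.489 0.236 0.059]
FR [ 0.561 -0.19   0.063]
BR [ 0.746 -0.159  0.057]
PL [0.616 0.23  0.165]
PR [0.649 0.034 0.166]
[0.6223 0.0403 0.1535 0.0235 0.0878] [-1.  -2.8 -0.5 -0.7 -0.2  1.1 -1.6  0.8  2.3 -2.5  3.7 -0.3  0.3 -1.1
 -0.   0.   0.2  0.1 -0.4 -0. ]
bar mid [0.63214291 0.1306594 ]
```

>>> drive_tool --increments '[[[36, -15, 6], [0, 0, 0], 1], [[36, -15, 6], [0, 0, 0], 1], [[36, -15, 6], [0, 0, 0], 1], [[36, -15, 6], [0, 0, 0], 1], [[36, -15, 6], [0, 0, 0], 1], [[36, -15, 6], [0, 0, 0], 1], [[36, -15, 6], [0, 0, 0], 1], [[10, -5, 6], [0, 0, 0], 1]]'

```text
clock: 2.32
eef_pos: [0.3895, 0.3723, 0.2792]
tool_rot: [0.127, 0.992, -0.0, 0.001]
ft_force: [-1.1, 0.4, 0.1]
grip_width: 0.0854
grasp_force: 0.0
```

Run:
```python
from h import *
p=camera('wrist');save(p,'w1');print(get_obs()['eef_pos'],get_obs()['tool_rot'])
for q in ['magnet','keeper']:print(q,[(round(r['conf'],2),np.round(r['bbox']).tolist()) for r in silhouettes(q,p)[:2]])
print(proj(p,[.433,.367,.1]),proj(p,[.433,.367,.0]))
```

```text
[0.38967396 0.3726546  0.28044455] [1.27009913e-01 9.91900302e-01 4.31348191e-04 1.44458436e-03]
magnet [(0.69, [256.0, 180.0, 306.0, 248.0])]
keeper [(0.82, [260.0, 174.0, 300.0, 220.0])]
[[284.03936246 227.68552209]] [[282.91790926 203.47250481]]
```

View pics/w1.png

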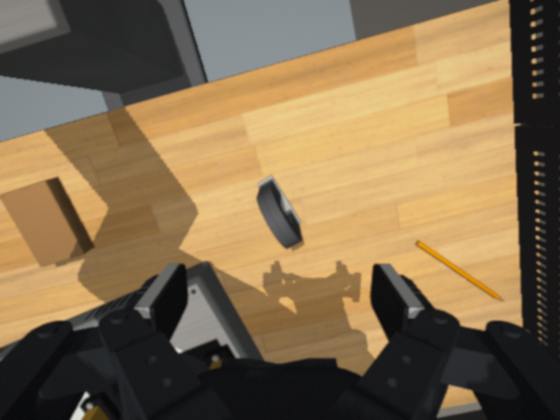

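```bash
cat > mag.py <<'E'
from h import *
from scipy.optimize import minimize
# outline of U (x,z)
t=np.linspace(0,np.pi,25)
out=np.r_[[[.037,0]],np.c_[.037*np.cos(t),.060+.037*np.sin(t)],[[-.037,0]],[[-.013,0]],np.c_[-.013*np.cos(t),.060+.013*np.sin(t)],[[.013,0]]]
def render(p,v):
    x,y,z,w=v;c,s=np.cos(w),np.sin(w)
    def tr(yy): return proj(p,np.c_[x+c*out[:,0]-s*yy,y+s*out[:,0]+c*yy,z+out[:,1]])
    a,b=tr(.01),tr(-.01);m=np.zeros((420*4,560*4),np.uint8)
    F=lambda q:cv2.fillPoly(m,[np.round(((q+.5)*4)).astype(np.int32)],1)
    F(a);F(b)
    for i in range(len(a)):
        j=(i+1)%len(a);F(np.array([a[i],a[j],b[j],b[i]]))
    return cv2.resize(m*255,(560,420),interpolation=cv2.INTER_AREA)/255.
def cost(v,obs):
    r=0
    for p,R in obs:
        m=render(p,v);r+=np.abs(m-R).sum()/R.sum()
    return r
def fit(obs,v0s,zfree=True):
    best=None
    for v0 in v0s:
        sim=np.array([v0]+[np.array(v0)+e for e in np.diag([.008,.008,.008 if zfree else 1e-9,.15])])
        o=minimize(cost,v0,(obs,),method='Nelder-Mead',options=dict(initial_simplex=sim,xatol=1e-4,fatol=1e-4,maxiter=200))
        if best is None or o.fun<best.fun:best=o
    return best
def getobs(names):
    obs=[]
    for n in names:
        p=camera(n);r=silhouettes('magnet',p)
        if r:obs.append((p,r[0]['region'].astype(float)));print(n,r[0]['conf'],r[0]['region'].sum())
    return obs
E
python3 - <<'E'
from mag import *
O=getobs(['wrist','scene','side'])
o=fit(O,[(.433,.367,.006,w) for w in (-.4,0,.4)]);print(np.round(o.x,4),o.fun,[cost(o.x,[q]) for q in O])
o=fit(O[:1],[(.433,.367,.006,w) for w in (-.2,.2,)]);print('wrist',np.round(o.x,4),o.fun)
p,R=O[0];im=p['image'].copy();c,_=cv2.findContours((render(p,o.x)>.5).astype(np.uint8),0,1);cv2.drawContours(im,c,-1,(255,0,0),1)
cv2.imwrite('pics/f1.png',cv2.resize(im[150:270,220:340,::-1],None,fx=4,fy=4))
E
```

```text
wrist 0.68 1639
scene 0.88 367
side 0.67 537
[0.4297 0.3623 0.005  0.2994] 0.2790394989928165 [np.float64(0.059103470552345404), np.float64(0.1221670139445424), np.float64(0.09776901449592872)]
wrist [ 4.314e-01  3.616e-01 -4.000e-04  2.955e-01] 0.0483101843544007
```

View pics/f1.png

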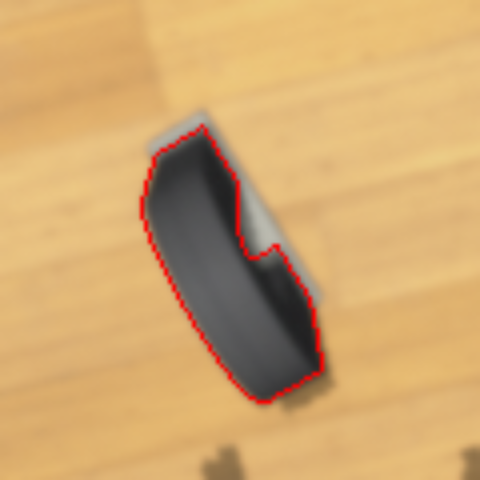

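```bash
python3 -c "
from h import *
print(np.round(get_obs()['joint_pos'],3))"
```

```text
[0.774 0.302 0.21  1.48  0.    1.021]
```

>>> drive_tool --increments '[[[8, -2, -10], [0, 0, 6.3], 1], [[8, -2, -10], [0, 0, 6.3], 1], [[8, -2, -20], [0, 0, 6.3], 1], [[8, -2, -20], [0, 0, 6.3], 1], [[8, -2, -20], [0, 0, 6.5], 1], [[0, 0, -25], [0, 0, 0], 1], [[0, 0, -25], [0, 0, 0], 1], [[0, 0, 0], [0, 0, 0], 1]]'

```text
clock: 3.43
eef_pos: [0.4216, 0.3626, 0.144]
tool_rot: [-0.152, 0.988, -0.003, -0.004]
ft_force: [-0.5, -1.3, -0.3]
grip_width: 0.0856
grasp_force: 0.0
```

Run:
```python
from mag import *
print(get_obs()['eef_pos'],get_obs()['tool_rot'])
p=camera('wrist')
im=p['image'].copy();c,_=cv2.findContours((render(p,[.430,.362,.006,.298])>.5).astype(np.uint8),0,1);cv2.drawContours(im,c,-1,(255,0,0),1)
cv2.imwrite('pics/w2.png',im[:,:,::-1])
for q in ['magnet']:
  r=silhouettes(q,p)
  if r: o=fit([(p,r[0]['region'].astype(float))],[(.430,.362,.006,.298)],False);print(o.x,o.fun)
```

```text
[0.42160013 0.36263804 0.14398042] [-0.15227996  0.98832414 -0.00268137 -0.00436027]
[0.43008779 0.36248046 0.006      0.27644798] 0.06039585645578986
```

View pics/w2.png

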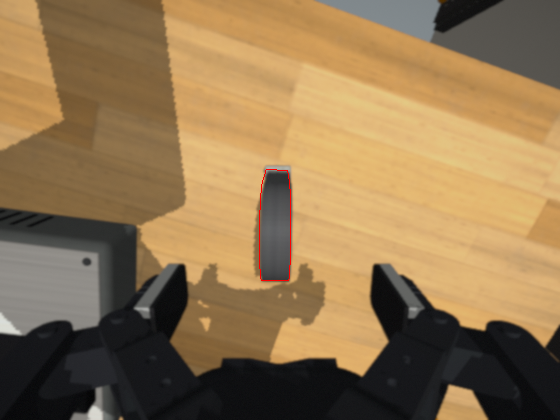

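>>> drive_tool --increments '[[[4, 0, -15], [0, 0, 0], 1], [[4.5, 0, -16], [0, 0, 0], 1], [[0, 0, -15], [0, 0, 0], 1], [[0, 0, -15], [0, 0, 0], 1], [[0, 0, 0], [0, 0, 0], 1]]'

```text
clock: 3.95
eef_pos: [0.4329, 0.3646, 0.0877]
tool_rot: [-0.152, 0.988, -0.0, -0.001]
ft_force: [-0.1, -0.0, -0.3]
grip_width: 0.0854
grasp_force: 0.0
```

>>> drive_tool --increments '[[[-3, -2, -5], [0, 0, 0], 1], [[0, 0, 0], [0, 0, 0], 0.5], [[0, 0, 0], [0, 0, 0], 0.25], [[0, 0, 0], [0, 0, 0], 0], [[0, 0, 0], [0, 0, 0], 0], [[0, 0, 0], [0, 0, 0], 0], [[0, 0, 0], [0, 0, 0], 0], [[0, 0, 0], [0, 0, 0], 0]]'

```text
clock: 4.62
eef_pos: [0.4312, 0.3632, 0.0842]
tool_rot: [-0.152, 0.988, 0.001, 0.001]
ft_force: [-0.6, 0.5, 4.2]
grip_width: 0.0184
grasp_force: 60.4
```

>>> drive_tool --increments '[[[0, 0, 6], [0, 0, 0], 0], [[0, 0, 10], [0, 0, 0], 0], [[0, 0, 20], [0, 0, 0], 0], [[0, 0, 30], [0, 0, 0], 0], [[0, 0, 30], [0, 0, 0], 0], [[0, 0, 30], [0, 0, 0], 0], [[0, 0, 30], [0, 0, 0], 0], [[0, 0, 0], [0, 0, 0], 0]]'

```text
clock: 5.28
eef_pos: [0.4327, 0.3643, 0.2462]
tool_rot: [-0.152, 0.988, 0.003, 0.005]
ft_force: [1.7, 1.2, -4.4]
grip_width: 0.0188
grasp_force: 59.4
```

Run:
```python
from mag import *
o=get_obs();print(o['eef_pos'],o['ft_force'],o['tool_rot'])
O=getobs(['scene','side'])
e=o['eef_pos']
r=fit(O,[(e[0],e[1],e[2]-.078,.298)]);print(r.x,r.fun, r.x[:3]-e)
s,d=O[0][0],O[1][0]
cv2.imwrite('pics/l1.png',np.hstack([cv2.resize(s['image'][100:270,140:370],None,fx=1.74,fy=1.74),cv2.resize(d['image'][100:270,200:430],None,fx=1.74,fy=1.74)])[:,:,::-1])
for p in (s,d):
  q=silhouettes('keeper',p)
  print([(x['conf'],x['bbox']) for x in q[:2]])
```

```text
[0.43273685 0.3643112  0.24617296] [ 1.73637733  1.19612961 -4.42975969] [-0.15163286  0.98842242  0.00274194  0.00459155]
scene 0.83 409
side 0.88 504
[0.43106514 0.36092539 0.164719   0.30347989] 0.49048425672904317 [-0.00167171 -0.00338582 -0.08145397]
[(0.32, [208.8, 234.3, 255.1, 267.5])]
[(0.46, [249.8, 180.4, 274.1, 187.4])]
```

View pics/l1.png

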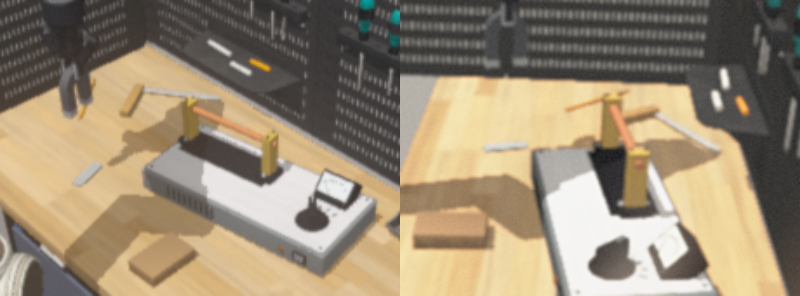

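>>> drive_tool --increments '[[[4, -4, 14], [0, 0, 0], 0], [[12, -12, 14], [0, 0, -1], 0], [[16, -16, 14], [0, 0, -1], 0], [[18, -18, 12], [0, 0, -1], 0], [[20, -21, 0], [0, 0, -1], 0], [[20, -22, 0], [0, 0, -1], 0], [[20, -22, 0], [0, 0, -1], 0], [[20, -22, 0], [0, 0, -1], 0]]'

```text
clock: 6.25
eef_pos: [0.5607, 0.2243, 0.2912]
tool_rot: [-0.091, 0.996, -0.001, -0.002]
ft_force: [0.9, 0.1, -6.7]
grip_width: 0.0183
grasp_force: 59.2
```

>>> drive_tool --increments '[[[20, -22, 0], [0, 0, -1], 0], [[20, -22, 0], [0, 0, 0], 0], [[18, -20, 0], [0, 0, 0], 0], [[16, -16, 0], [0, 0, 0], 0], [[10, -8, 0], [0, 0, 0], 0], [[4, -4, 0], [0, 0, 0], 0], [[0, 0, 0], [0, 0, 0], 0], [[0, 0, 0], [0, 0, 0], 0]]'

```text
clock: 6.92
eef_pos: [0.6479, 0.1339, 0.2917]
tool_rot: [-0.082, 0.997, 0.0, -0.002]
ft_force: [-0.1, 0.3, -7.0]
grip_width: 0.0188
grasp_force: 59.3
```

Run:
```python
from h import *
print(get_obs()['eef_pos'],get_obs()['tool_rot'])
p=camera('wrist')
im=p['image'].copy()
for y in np.linspace(-.09,.09,19):
    c,s=np.cos(.1535),np.sin(.1535)
    for x,z in((-.007,.148),(.007,.148)):
        u=proj(p,[.632+c*x-s*y,.131+s*x+c*y,z])[0]; cv2.circle(im,tuple(int(round(a)) for a in u),1,(0,255,0),-1)
save(p,'w3raw');cv2.imwrite('pics/w3.png',im[:,:,::-1])
```

```text
[0.64791856 0.13392312 0.29171706] [-8.23600767e-02  9.96601295e-01  1.43336751e-04 -1.62995852e-03]
```

View pics/w3.png

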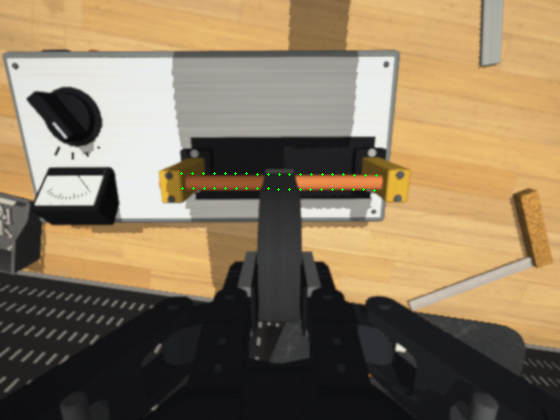

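Run:
```python
from mag import *
from scipy.optimize import least_squares
p=camera('wrist');e=get_obs()['eef_pos']
hsv=cv2.cvtColor(p['image'],cv2.COLOR_RGB2HSV).astype(int)
m=(hsv[...,0]<14)&(hsv[...,1]>110)&(hsv[...,2]>110);m[:160]=0;m[200:]=0
T=[];B=[]
for c in list(range(196,256,4))+list(range(304,372,4)):
    r=np.where(m[:,c])[0]
    if len(r)>8:T.append((c,r[0]-.5+0));B.append((c,r[-1]+.5))
T=np.array(T);B=np.array(B)
tl=np.polyfit(T[:,0],T[:,1],1);bl=np.polyfit(B[:,0],B[:,1],1);print(tl,bl,len(T),np.std(T[:,1]-np.polyval(tl,T[:,0])),np.std(B[:,1]-np.polyval(bl,B[:,0])))
# cylinder fit: axis at z (free too), silhouettes tangent: use circle samples
def f(v,z=None):
    x,w=v[0],v[1];z=v[2] if z is None else z
    n=np.array([np.cos(w),np.sin(w),0]);t=np.array([-np.sin(w),np.cos(w),0]);b=np.array([x,.131,z])
    r=[]
    a=np.linspace(0,2*np.pi,72)
    for s in(-.07,-.04,.04,.07):
        X=b+s*t+.007*(np.cos(a)[:,None]*n+np.sin(a)[:,None]*np.array([0,0,1]))
        u=proj(p,X);k=u[:,1]
        i,j=k.argmin(),k.argmax()
        r+=[k[i]-np.polyval(tl,u[i,0]),k[j]-np.polyval(bl,u[j,0])]
    return np.array(r)
o=least_squares(f,[.632,.15,.148],diff_step=1e-4);print('free z',o.x,np.round(o.fun,2))
o=least_squares(f,[.632,.15],kwargs=dict(z=.148),diff_step=1e-4);print('z.148: x at y=.131',o.x,np.round(o.fun,2));bx,w=o.x
for c in (.632,):
  # post inner edges: where copper starts at centre row
  r=int(round((np.polyval(tl,280)+np.polyval(bl,280))/2));cc=np.where(m[r])[0];print('cols',cc.min(),cc.max(),atz(p,(cc.min(),r),.15),atz(p,(cc.max(),r),.15))
r=silhouettes('magnet',p);print([(x['conf'],x['bbox']) for x in r])
v0=np.array([e[0]-.001,e[1]-.001,e[2]-.078,.165])
if r:
    R=r[0]['region'].astype(float);o=fit([(p,R)],[v0],False);print('mag',o.x,o.fun,o.x-v0)
    im=p['image'].copy()
    for q,col in((o.x,(255,0,0)),(v0,(0,255,0))):
        c,_=cv2.findContours((render(p,q)>.5).astype(np.uint8),0,1);cv2.drawContours(im,c,-1,col,1)
    cv2.imwrite('pics/w4.png',np.hstack([cv2.resize(im[150:350,220:345],None,fx=3,fy=3,interpolation=3),cv2.resize(im[60:180,0:140],(420,360),interpolation=3) if 0 else cv2.copyMakeBorder(cv2.resize(im[60:180,0:140],(420,360),interpolation=3),0,240,0,0,0)])[:,:,::-1])
```

```text
[-1.60857184e-02  1.79997801e+02] [8.04285920e-03 1.86751099e+02] 32 0.3143441906637112 0.1571720953318547
free z [0.64063175 0.16950275 0.1111048 ] [-0.73  0.74 -0.39  0.4   0.52 -0.52  0.86 -0.87]
z.148: x at y=.131 [0.63319595 0.16953075] [-1.67  1.69 -1.29  1.3  -0.27  0.26  0.12 -0.13]
cols 185 381 [0.64671341 0.04595079 0.15      ] [0.61674592 0.22561462 0.15      ]
[(0.66, [257.6, 168.6, 305.8, 322.5]), (0.3, [25.2, 89.5, 96.3, 144.4])]
mag [0.6465651  0.13397173 0.21488597 0.1542764 ] 0.040654276567589256 [-1.40802854e-04  3.06731070e-04  5.25046423e-10 -1.07236022e-02]
```

View pics/w4.png

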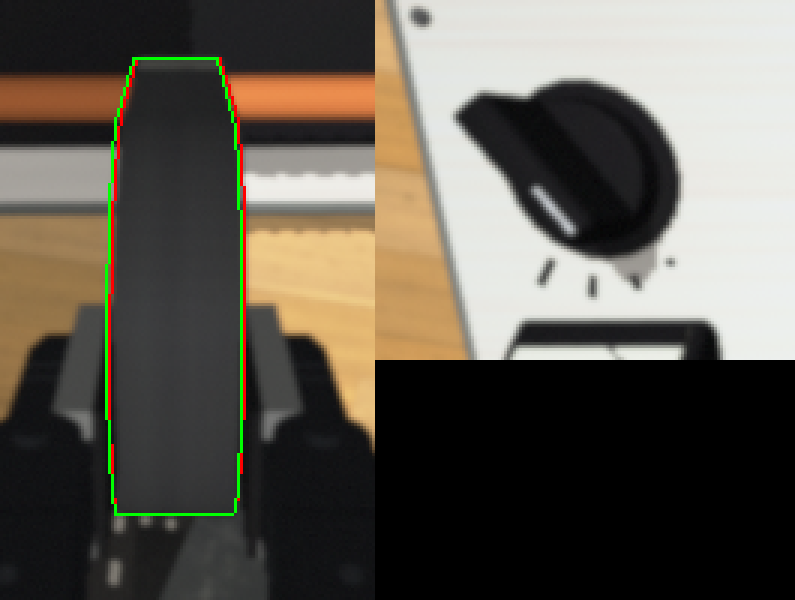

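>>> drive_tool --increments '[[[-7, 0, 0], [0, 0, 0], 0], [[-7, 0, -5], [0, 0, 0.4], 0], [[0, 0, -15], [0, 0, 0], 0], [[0, 0, -15], [0, 0, 0], 0], [[0, 0, -10], [0, 0, 0], 0], [[0, 0, 0], [0, 0, 0], 0], [[0, 0, 0], [0, 0, 0], 0]]'

```text
clock: 7.65
eef_pos: [0.6336, 0.1344, 0.2482]
tool_rot: [-0.086, 0.996, -0.0, -0.001]
ft_force: [-0.6, -0.4, -6.7]
grip_width: 0.0188
grasp_force: 59.2
```

Run:
```python
from mag import *
p=camera('side');q=camera('scene');o=get_obs();e=o['eef_pos'];print(e,o['ft_force'],o['joint_pos'])
ims=[]
for p,(a,b) in((p,(330,170)),(q,(265,165))):
    im=p['image'].copy()
    v=[e[0]-.001,e[1],e[2]-.078,.16]
    c,_=cv2.findContours((render(p,v)>.5).astype(np.uint8),0,1);
    im=cv2.resize(im[b-60:b+60,a-40:a+40],(400,600),interpolation=3)
    c=[((k+.5-np.array([a-40,b-60]))*5).astype(np.int32) for k in c];cv2.drawContours(im,c,-1,(255,0,0),1);ims.append(im)
cv2.imwrite('pics/s5.png',np.hstack(ims)[:,:,::-1])
```

```text
[0.63482149 0.13421618 0.24964459] [ 0.32630807  0.81853705 -5.25794951] [2.08329926e-01 5.47168460e-01 5.07738925e-01 1.52940705e+00
 5.39761998e-05 3.56793716e-02]
```

View pics/s5.png

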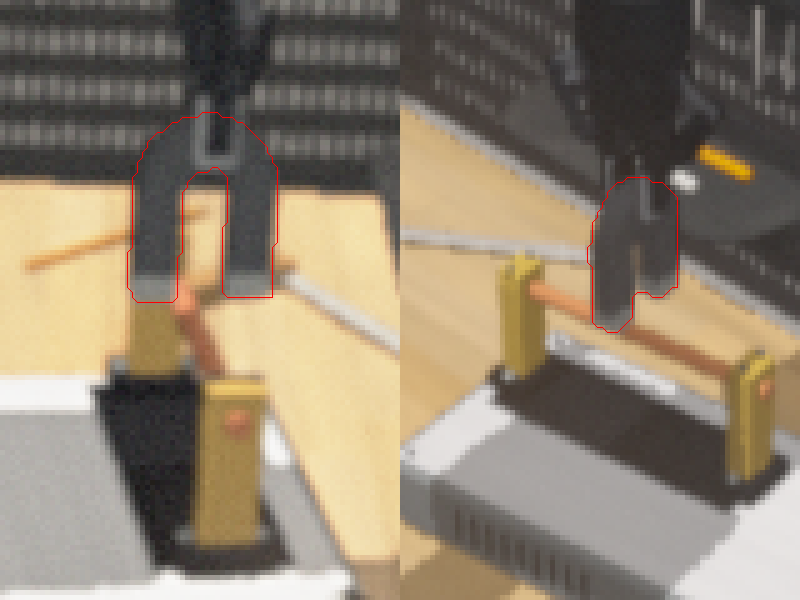

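>>> drive_tool --increments '[[[-1, 0, -8], [0, 0, 0], 0], [[0, 0, -16], [0, 0, 0], 0], [[0, 0, -20], [0, 0, 0], 0], [[0, 0, -18], [0, 0, 0], 0], [[0, 0, -12], [0, 0, 0], 0], [[0, 0, -6], [0, 0, 0], 0], [[0, 0, 0], [0, 0, 0], 0], [[0, 0, 0], [0, 0, 0], 0]]'

```text
clock: 8.42
eef_pos: [0.6339, 0.1337, 0.1687]
tool_rot: [-0.086, 0.996, 0.0, 0.0]
ft_force: [-0.2, 0.6, -5.8]
grip_width: 0.0189
grasp_force: 59.2
```

>>> drive_tool --increments '[[[0, 0, -3], [0, 0, 0], 0], [[0, 0, -3], [0, 0, 0], 0], [[0, 0, -1], [0, 0, 0], 0], [[0, 0, 0], [0, 0, 0], 0], [[0, 0, 0], [0, 0, 0], 0]]'

```text
clock: 8.83
eef_pos: [0.6337, 0.1336, 0.1615]
tool_rot: [-0.086, 0.996, 0.0, 0.0]
ft_force: [0.0, 0.1, -6.4]
grip_width: 0.0185
grasp_force: 59.3
```

>>> drive_tool --increments '[[[0, 0, -1], [0, 0, 0], 0], [[0, 0, -1], [0, 0, 0], 0], [[0, 0, 0], [0, 0, 0], 0]]'

```text
clock: 9.08
eef_pos: [0.6339, 0.1337, 0.1601]
tool_rot: [-0.086, 0.996, 0.0, 0.001]
ft_force: [-0.4, 0.5, -1.6]
grip_width: 0.0184
grasp_force: 59.8
```

>>> drive_tool --increments '[[[0, 0, -0.5], [0, 0, 0], 0], [[0, 0, 0], [0, 0, 0], 0], [[0, 0, 0], [0, 0, 0], 0.3], [[0, 0, 0], [0, 0, 0], 0.4], [[0, 0, 0], [0, 0, 0], 0.6], [[0, 0, 0], [0, 0, 0], 0.8], [[0, 0, 0], [0, 0, 0], 0.8]]'

```text
clock: 9.67
eef_pos: [0.6339, 0.1337, 0.1591]
tool_rot: [-0.086, 0.996, 0.0, 0.0]
ft_force: [-0.3, 0.8, 0.5]
grip_width: 0.0677
grasp_force: 0.0
```

>>> drive_tool --increments '[[[0, 0, 5], [0, 0, 0], 0.8], [[0, 0, 20], [0, 0, 0], 0.8], [[0, 0, 30], [0, 0, 0], 0.8], [[0, 0, 30], [0, 0, 0], 0.8], [[0, 0, 25], [0, 0, 0], 0.8], [[0, 0, 0], [0, 0, 0], 0.8]]'

```text
clock: 10.17
eef_pos: [0.6361, 0.1341, 0.2763]
tool_rot: [-0.086, 0.996, 0.001, 0.006]
ft_force: [0.6, -0.3, 1.1]
grip_width: 0.0683
grasp_force: 0.0
```

Run:
```python
from mag import *
o=get_obs();print(o['eef_pos'],o['ft_force'])
O=getobs(['wrist','scene','side'])
r=fit(O,[(.633,.134,.082,.16)]);print(r.x,r.fun)
r=fit(O[:1],[(.633,.134,.082,.16)],False);print(r.x,r.fun)
p=O[0][0];save(p,'w6')
for k in silhouettes('dial_grip',p)[:2]:print(k['conf'],k['bbox'])
```

```text
[0.63605182 0.13412182 0.27627458] [ 0.63521132 -0.30419277  1.07887551]
wrist 0.95 2190
scene 0.64 388
[0.6308705  0.13282524 0.08097657 0.1611053 ] 0.19389531776557534
[0.63118721 0.13273062 0.082      0.15666391] 0.05183991404781091
0.78 [15.6, 97.2, 84.4, 155.1]
```

>>> drive_tool --increments '[[[-2, -14, 0], [0, 0, 4], 0.6], [[-2, -24, 0], [0, 0, 5], 0.6], [[-2, -34, 0], [0, 0, 5], 0.6], [[-2, -40, 0], [0, 0, 5], 0.6], [[-4, -40, 0], [0, 0, 5], 0.6], [[-4, -38, 0], [0, 0, 5], 0.6], [[-4, -30, 0], [0, 0, 5], 0.6], [[-4, -20, 0], [0, 0, 5], 0.6]]'

```text
clock: 11.18
eef_pos: [0.6086, -0.1097, 0.2676]
tool_rot: [-0.414, 0.91, 0.0, -0.001]
ft_force: [0.3, 0.8, 0.8]
grip_width: 0.0511
grasp_force: 0.0
```

>>> drive_tool --increments '[[[0, -6, 0], [0, 0, 0], 0.6], [[0, 0, 0], [0, 0, 0], 0.6], [[0, 0, 0], [0, 0, 0], 0.6]]'

```text
clock: 11.43
eef_pos: [0.6095, -0.1119, 0.2681]
tool_rot: [-0.413, 0.911, 0.001, -0.0]
ft_force: [0.1, -0.3, 0.1]
grip_width: 0.0511
grasp_force: 0.0
```

Run:
```python
from h import *
o=get_obs();print(o['eef_pos'],o['tool_rot'],o['joint_pos'])
p=camera('wrist');save(p,'w7raw');import pickle;pickle.dump(dict(image=p['image'],K=p['K'],view=p['view']),open('w7.pkl','wb'))
for k in silhouettes('dial_grip',p)[:2]:print(k['conf'],k['bbox'])
for z in(.074,.102):print(proj(p,[.611,-.12,z]))
cv2.imwrite('pics/w7.png',cv2.resize(p['image'][90:330,120:440],(800,600),interpolation=2)[:,:,::-1])
```

```text
[ 0.60950079 -0.11193856  0.26813003] [-4.12726957e-01  9.10854522e-01  6.35871333e-04 -3.06856824e-04] [-1.81971942e-01  4.82158338e-01  4.49633352e-01  1.53950112e+00
  6.93982341e-04 -1.03286436e+00]
0.8 [252.4, 165.7, 301.8, 224.0]
[[272.83708537 181.91729023]]
[[272.37810895 187.36807512]]
```

View pics/w7.png

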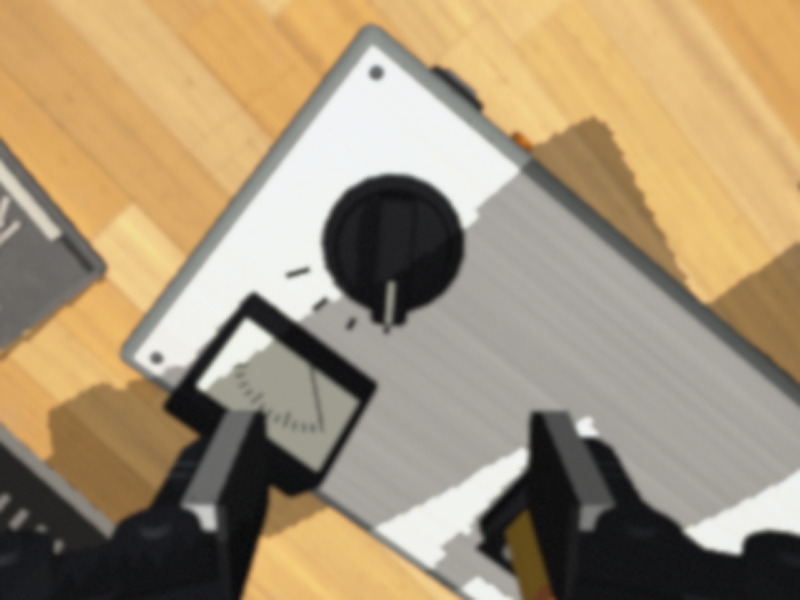

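Run:
```python
from h import *;import pickle
p=pickle.load(open('w7.pkl','rb'))
im=p['image'];g=cv2.cvtColor(im,cv2.COLOR_RGB2GRAY)
c=(120+393.5/2.5,90+243/2.5)
m=((g<75)).astype(np.uint8);k,l,st,ce=cv2.connectedComponentsWithStats(m)
i=l[180,277];M=(l==i);ys,xs=np.where(M);print('blob',st[i])
# circle fit on contour pixels excluding bottom pointer
cs,_=cv2.findContours(M.astype(np.uint8),0,1);q=cs[0][:,0].astype(float);q=q[(q[:,1]<205)]
A=np.c_[2*q,np.ones(len(q))];s=np.linalg.lstsq(A,(q**2).sum(1),rcond=None)[0];r=np.sqrt(s[2]+s[0]**2+s[1]**2);print('circ',s[:2],r)
for z in(.062,.07,.074):
    C=atz(p,s[:2],z);E=atz(p,s[:2]+[r,0],z);print(z,C,np.linalg.norm(E-C))
tipA=atz(p,(275.2,219.5),.102);a=atz(p,(277.2,203.2),.102);d=tipA-a
print('line ends',a,tipA,np.degrees(np.arctan2(d[1],d[0])))
C=atz(p,s[:2],.072);d=tipA-C;print('from centre',np.degrees(np.arctan2(d[1],d[0])),np.linalg.norm(d[:2]))
R=np.array([[np.cos(.16),np.sin(.16)],[-np.sin(.16),np.cos(.16)]]);print('charger frame',R@(C[:2]-[.632,.1345]))
```

```text
blob [ 250  161   55   59 2355]
circ [277.04420512 185.97177878] 26.030964626750965
0.062 [ 0.61225303 -0.11165161  0.062     ] 0.029716236788831892
0.07 [ 0.61110265 -0.11291446  0.07      ] 0.02903431623901137
0.074 [ 0.61052746 -0.11354588  0.074     ] 0.028693355964101153
line ends [ 0.61829798 -0.1043225   0.102     ] [ 0.6315029  -0.09247531  0.102     ] 41.897818996291946
from centre 45.092652890143896 0.02930444790895745
charger frame [-0.06038228 -0.24119083]
```

>>> drive_tool --increments '[[[2, -1, -10], [0, 0, -2.4], 0.6], [[0, 0, -20], [0, 0, -2.4], 0.6], [[0, 0, -30], [0, 0, 0], 0.6], [[0, 0, -30], [0, 0, 0], 0.6], [[0, 0, -30], [0, 0, 0], 0.6], [[0, 0, -20], [0, 0, 0], 0.6], [[0, 0, -10], [0, 0, 0], 0.6], [[0, 0, 0], [0, 0, 0], 0.6]]'

```text
clock: 12.2
eef_pos: [0.6099, -0.1115, 0.1158]
tool_rot: [-0.376, 0.927, 0.002, -0.002]
ft_force: [-0.5, -0.1, 0.3]
grip_width: 0.0512
grasp_force: 0.0
```

Run:
```python
from h import *
o=get_obs();print(o['eef_pos'],o['tool_rot'],np.degrees(2*np.arctan2(o['tool_rot'][1],o['tool_rot'][0]))-180)
p=camera('wrist');save(p,'w8')
for k in silhouettes('dial_grip',p)[:2]:print(k['conf'],k['bbox'])
for c in((.611,-.113),(.611,-.12)):print(proj(p,[[*c,.074],[*c,.102]]))
im=p['image'];g=cv2.cvtColor(im,cv2.COLOR_RGB2GRAY)
u=proj(p,[.611,-.113,.072])[0]
M=(g<75).astype(np.uint8);M[int(u[1])+25:]=0
k,l,st,ce=cv2.connectedComponentsWithStats(M);print(st[l[int(u[1]),int(u[0])]])
```

```text
[ 0.60994376 -0.11152996  0.11579364] [-0.37579929  0.92669656  0.00163226 -0.00239117] 44.1476393206259
0.76 [236.5, 197.9, 315.0, 306.0]
[[275.94204488 236.97875354]
 [275.75793408 255.57652215]]
[[267.93363    229.74439194]
 [266.47471967 247.3459142 ]]
[ 228  190   96   70 5669]
```

>>> drive_tool --increments '[[[1, -1, -12], [0, 0, 0], 0.6], [[0, 0, -15], [0, 0, 0], 0.6], [[0, 0, -9], [0, 0, 0], 0.6], [[0, 0, 0], [0, 0, 0], 0.6], [[0, 0, 0], [0, 0, 0], 0.6]]'

```text
clock: 12.72
eef_pos: [0.6125, -0.1144, 0.0828]
tool_rot: [-0.375, 0.927, 0.0, -0.0]
ft_force: [-0.6, 0.7, -0.1]
grip_width: 0.0512
grasp_force: 0.0
```

>>> drive_tool --increments '[[[-1, 1, -3], [0, 0, 0], 0.6], [[0, 0, 0], [0, 0, 0], 0.3], [[0, 0, 0], [0, 0, 0], 0], [[0, 0, 0], [0, 0, 0], 0], [[0, 0, 0], [0, 0, 0], 0], [[0, 0, 0], [0, 0, 0], 0]]'

```text
clock: 13.22
eef_pos: [0.6113, -0.1127, 0.0807]
tool_rot: [-0.375, 0.927, 0.001, 0.0]
ft_force: [-4.1, 3.2, 6.1]
grip_width: 0.0149
grasp_force: 60.3
```

>>> drive_tool --increments '[[[-0.5, 0.5, 0.5], [0, 0, -4], 0], [[0, 0, 0], [0, 0, -6], 0], [[0, 0, 0], [0, 0, -6], 0], [[0, 0, 0], [0, 0, -6], 0], [[0, 0, 0], [0, 0, -6], 0], [[0, 0, 0], [0, 0, -6], 0], [[0, 0, 0], [0, 0, 0], 0], [[0, 0, 0], [0, 0, 0], 0]]'

```text
clock: 13.88
eef_pos: [0.6105, -0.1114, 0.0807]
tool_rot: [-0.088, 0.996, 0.001, -0.0]
ft_force: [-3.9, 3.4, 3.9]
grip_width: 0.0146
grasp_force: 60.1
```

Run:
```python
from h import *
o=get_obs();print(o['eef_pos'],np.degrees(2*np.arctan2(o['tool_rot'][1],o['tool_rot'][0]))-180,o['ft_force'],o['ft_torque'],o['grip_width'],o['joint_pos'][5])
```

```text
[ 0.61049951 -0.11142388  0.08068407] 10.127187767142686 [-3.87165728  3.39410969  3.94735522] [0.79960621 0.70265509 0.20342773] 0.014595546275987869 -0.35833105133420934
```

>>> drive_tool --increments '[[[0.5, -1, 0], [0, 0, -6], 0], [[0, 0, 0], [0, 0, -6], 0], [[0, 0, 0], [0, 0, -6], 0], [[0, 0, 0], [0, 0, -6], 0], [[0, 0, 0], [0, 0, -6], 0], [[0, 0, 0], [0, 0, -6], 0], [[0, 0, 0], [0, 0, -1], 0], [[0, 0, 0], [0, 0, 0], 0]]'

```text
clock: 14.55
eef_pos: [0.6107, -0.1098, 0.0807]
tool_rot: [0.232, 0.973, 0.003, -0.002]
ft_force: [-4.2, 10.8, 5.3]
grip_width: 0.015
grasp_force: 60.3
```

Run:
```python
from mag import *
o=get_obs();print(o['eef_pos'],np.degrees(2*np.arctan2(o['tool_rot'][1],o['tool_rot'][0]))-180,o['ft_force'],o['ft_torque'],o['grip_width'],o['grasp_force'])
O=getobs(['scene','side','wrist'])
print([cost((.6315,.133,.082,.16),[q]) for q in O])
p=O[-1][0] if len(O)==3 else camera('wrist');save(p,'w9')
```

```text
[ 0.61067772 -0.10980355  0.08065451] -26.77576846968455 [-4.22904485 10.76315304  5.25609498] [2.0242521  0.88220494 0.31577656] 0.01501687240392241 60.310728549957275
[]
```

>>> drive_tool --increments '[[[0, 1, 0], [0, 0, 0], 0], [[0, 0, 0], [0, 0, 0], 0], [[0, 0, 0], [0, 0, 0], 0], [[0, 0, 0], [0, 0, 0], 0], [[0, 0, 0], [0, 0, 0], 0], [[0, 0, 0], [0, 0, 0], 0]]'

```text
clock: 15.4
eef_pos: [0.6107, -0.1097, 0.0807]
tool_rot: [0.231, 0.973, 0.002, -0.001]
ft_force: [-4.1, 7.3, 5.1]
grip_width: 0.0148
grasp_force: 60.3
```

Run:
```python
from h import *
o=get_obs();print(o['eef_pos'],np.degrees(2*np.arctan2(o['tool_rot'][1],o['tool_rot'][0]))-180,o['ft_force'],o['ft_torque'],o['grip_width'],o['grasp_force'])
for n in('scene','side','wrist'):
    p=camera(n)
    print(n,[(r['conf'],r['bbox']) for q in('magnet','dial_grip','charger') for r in silhouettes(q,p)[:1]],proj(p,[[.632,.133,.13],[.632,.133,.17]]).round().tolist())
```

```text
[ 0.61067623 -0.10972683  0.08068584] -26.767707401774175 [-4.05899883  7.25797994  5.14326417] [1.55691754 0.91316758 0.29663404] 0.01479969717835391 60.26270091533661
scene [(0.74, [260.8, 160.0, 280.2, 192.0]), (0.47, [221.8, 154.4, 358.1, 261.7]), (0.87, [218.9, 153.2, 355.9, 256.2])] [[271.0, 175.0], [271.0, 166.0]]
side [(0.47, [311.0, 236.2, 332.3, 258.8]), (0.72, [308.1, 236.1, 333.4, 255.7]), (0.89, [273.9, 186.8, 380.8, 291.2])] [[328.0, 182.0], [328.0, 169.0]]
wrist [(0.66, [232.3, 214.7, 323.9, 347.2]), (0.98, [111.1, 0.0, 560.0, 365.7])] [[1106.0, 48.0], [1786.0, -10.0]]
```

Scene view confirms the magnet still hangs on the bar, and the dial is held at about 1.23 rad with a steady spring-return torque, so I'm handing in.

```bash
python3 -c "
from h import *
print(job_done())"
```

```text
the job is handed in; nothing more can be done
None
```

I handed the job in at about 15.5 s, verdict not shown: the magnet hangs released on the conductor bar and the gripper holds the dial at about 1.23 rad (third click), an angle worked out from the tool's turn rather than read directly; the tape measure and sanding block were not touched.

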